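# Couple the bayonet test plug to the bench leak tester and hold it

### The job

Couple the orange-handled test plug to the blue bench leak tester. Put the plug upright into the tester's round port with its two brass lugs in the two slots, push it down against the spring until the lugs are below the lip, and turn it clockwise (seen from above) a quarter turn, up to the stop. The coupling springs back when let go, so finish while still gripping the plug, holding it seated and turned to the stop; leave the dropper bottle, the glue stick and the pump bottle where they stand.

Things in the scene. Friction and masses are not known exactly. Their poses are not given: they have to be found in the camera images.
- plug_center (a point): Centre of the loose test plug (0.08 to 0.14 kg), 33 mm above its foot, 33 mm below its top; it starts upright on the table. z: up along the plug. x: along the orange handle bar, 46 mm long (x), 14 mm thick (y), from 3 mm below to 33 mm above this point: grip it across its thickness. Black flange 54 mm across, from 9 to 3 mm below this point. A half turn about z gives the same plug.
- plug_lugs (a point): Point on the plug's axis amid its two brass lugs, 9.5 mm above the foot. The lugs lie opposite each other along +x and -x (in line with the handle bar), reach 24 mm from the axis, are 9 mm wide and 7 mm high (6 to 13 mm above the foot). The aluminium stem is 34 mm across, its foot chamfered to 27 mm; the flange's underside is 24 mm above the foot.
- test_port: The leak tester, fixed to the table: blue body 155 mm (x) by 100 mm (y), 40 mm high, with a round aluminium collar 68 mm across rising to 75 mm, and a small dial gauge on its deck on the -x side. Origin: on the table, below the centre of the collar.
- port_mouth (a point): Centre of the port's mouth at the top of its rim, 75 mm above the table. z: up. x: along the line of the two slots, marked by red ticks on the rim (a half turn is the same). The steel lip inside the collar has a 39 mm bore and is 7 mm thick; the slots, along +x and -x, are 15 mm wide and reach 27 mm from the axis. Below the lip is a chamber 54 mm across in which the lugs turn.
- port_pin (a joint): Spring pin in the middle of the port, 0 when up, grows as it is pushed down (m). It meets the plug's foot 14 mm below the rim and pushes up with 4 N, rising to 12 N at 10 mm. The lugs are clear below the lip when the foot is more than 20 mm below the rim (pin over 0.006); the flange meets the rim with the foot 24 mm below it (pin 0.010).
- port_ring (a joint): Sprung ring under the lip with a yellow pointer outside the collar: 0 at rest (white mark), grows as the lugs push it clockwise seen from above, stop at 1.3 rad (red mark). The lugs meet it after about 0.16 rad of turning from the slots, so the plug turns about 1.46 rad in all. The spring resists with 0.04 to 0.145 N m and turns the plug back if let go; the lugs are greased.
- dropper: Amber dropper bottle, 30 mm in diameter, 102 mm high, standing loose behind the work; origin at the centre of its underside. Leave it alone.
- glue: Blue and white glue stick, 28 mm in diameter, 98 mm high, standing loose on the right; origin at the centre of its underside. Leave it alone.
- pump_bottle: Dark pump bottle, 50 mm in diameter, 160 mm high, standing loose behind the work; origin at the centre of its underside. Leave it alone.
Mind the look-alikes: they are no part of the job. What is shaped like the part that bears plug_center but pink is not meant.

How it is judged:
By the outcome, as a careful person would: the job done as asked, in the order asked, and still so for the second after the job is handed in, while the arm keeps its last pose, push and grip.
It also fails if it takes over 40 s, if anything falls off the work surface, if the arm or the gripper's body presses on something with over 40 N, if the wrist force passes 120 N, or if a joint passes its speed limit or range.

### The arm

A 7-joint arm with a two-finger parallel gripper is mounted at the origin on a cart in front of the work surface, level with it; the furniture and walls round the work are solid. World frame = base frame: x ahead of the robot, y to its left, z up, the work surface at z = 0. Lengths are in m, angles in rad, forces in N, time in s.
With the tool pointing down it reaches from about 0.425 to 0.925 m from the base axis. Payload 6.8 kg.
Tool frame: the origin (TCP) lies at the very end of the fingers, on their centre line; the grasp point (between the pads) lies 19 mm behind it; y points along the fingers, x is the direction in which the jaws open and shut, and the axes are right-handed (so a half turn about y gives the same grasp; the last joint's range is limited). The gripper opens to 85 mm and grips with 20 to 120 N. Pads are 22 mm wide; open, the fingers measure 114 mm over their backs; the gripper's body (76 mm by 85 mm) begins 54 mm behind the grasp point. The pads swing forward as they close: fully open they stand 13 mm farther back than shut.
Start: joints at [-1.421, 0.477, 0.022, 1.555, -0.011, 1.109, -0.083], TCP at [0.172, 0.653, 0.231] pointing down, gripper open.
Joint ranges: [-2.96, 2.96], [-0.34, 2.1], [-1.41, 1.46], [0.24, 2.44], [-1.37, 4.51], [0.17, 1.92], [-2.96, 2.96]. Speed limits (rad/s): [2.39, 2.39, 3.14, 3.14, 3.14, 3.14, 3.14].

### API

Orientations are given as a rotation vector (axis times angle).
In Python, from bench import r, imaging gives the robot as it stands.
- The arm moves only by the shell command python3 -m jog 'ROWS' [FORCE]. ROWS is text: rows parted by semicolons, each of 7 numbers parted by spaces: the turn, a rotation vector about the tool's x, y, z in degrees, then the shift along the tool's x, y, z in mm, then the opening, from 0 (shut) to 1 (fully open). A call has exactly 5 rows; each row shifts and turns the commanded pose from where the row before left it, along the tool's axes as they then stand; what a row does not reach is not made up. A row lasts 1/12 s, in which the tool goes at most 41.7 mm and 7.16 degrees, less where a joint would pass 70% of its speed; a pose out of reach is approached as far as the arm can. A call with a gripper value outside its range is refused whole. The fingers move at their own pace and stop on an object; FORCE is the grip in N (left out, the last holds). Time passes only in rows, so rows that do not move let the fingers close, or fill a call up. It gives the time, the measured TCP pose, the force and the opening at its end, in the units of the state.
- r.get_obs(): the state, without advancing time (a new reading comes with each control period).
- imaging.grab_frame(name): name is "scene" or "top" or "wrist"; returns a dict with "color" (400x640x3 uint8, red, green, blue), "z_map" (400x640 float32, m along the optical axis (not along the pixel's ray), 0 where there is no reading), "fx", "fy", "cx", "cy" (pixels), "world_to_cam" (4x4, takes a point from world to camera coordinates); the wrist camera has in their place "hand_eye" (4x4, takes a point from camera to tool coordinates, whose origin is the TCP and whose axes are the tool frame's). Camera axes: x right, y up, looking along -z (the intrinsics and any distortion apply to the point x, -y, -z); pixel columns grow to the right and rows downward; lengths in m; the calibration is good to about 2 mm. A picture is of the moment at which its call begins: read the wrist's pose just before it.
- r.hand_in(): hands the job in, once; it reports no verdict.
The state is a dict: "clock": time; "joints": joint angles; "qvel": joint speeds; "tau": joint torques, N m; "tcp_pos": TCP position; "orientation": TCP orientation; "contact_force": force on the tool from outside, world axes, zero at the start; "moment": the same for the moment, N m; "grip_width": finger opening in m.
Only numpy, scipy, OpenCV 4.12 (cv2) and the standard library are available. Lean on these libraries where they do the work, as an engineer would, in place of code of your own. Each camera call takes 0.05 s, during which the arm holds its last target.

## Working session

There is one attempt and no reset: what is moved stays moved. The work goes in short steps, Python scripts to look and compute and a shell command to move; the robot and the scene stay as the last step left them, time stands still between calls to the robot, and variables do not carry over. Pictures are saved under pics/ and viewed, and the job is handed in when it is done.

```bash
ls; mkdir -p pics; python3 - <<'E'
from bench import r, imaging
import cv2,numpy as np
print(r.get_obs())
for n in ["scene","top","wrist"]:
    f=imaging.grab_frame(n)
    cv2.imwrite(f"pics/{n}0.png",f["color"][...,::-1])
    print(n,f["fx"],f["fy"],f["cx"],f["cy"],{k:(v if k not in("color","z_map") else 0) for k,v in f.items()})
    np.save(f"pics/{n}0.npy",f["z_map"])
E
```

```text
pics
{'clock': 0.0, 'joints': array([-1.42110748,  0.47780607,  0.02237379,  1.55646724, -0.01148504,
        1.10935071, -0.08310483]), 'qvel': array([-2.43686598e-04, -7.81742523e-05, -5.93571885e-04,  1.64208735e-03,
       -7.54923146e-04, -1.57997385e-03,  3.43627003e-04]), 'tau': array([-2.19275580e-05, -5.96458304e+01,  1.60813920e+00, -2.81202650e+01,
        1.24056620e-02,  9.42119979e-03,  3.47666258e-06]), 'tcp_pos': array([0.1719707 , 0.65208793, 0.23031575]), 'orientation': array([-1.32151471, -1.0162494 ,  1.01857731]), 'contact_force': array([-0.02090482,  0.3908399 , -0.46031542]), 'moment': array([ 0.01605912,  0.0262707 , -0.04164636]), 'grip_width': 0.08513523036709093}
scene 415.16106238552305 415.16106238552305 318.16629805993205 195.0780023500327 {'color': 0, 'z_map': 0, 'fx': 415.16106238552305, 'fy': 415.16106238552305, 'cx': 318.16629805993205, 'cy': 195.0780023500327, 'world_to_cam': array([[-0.74634861, -0.66554371,  0.00391431,  0.39079249],
       [ 0.36958357, -0.4095499 ,  0.83407246, -0.30086422],
       [-0.55350857,  0.62395548,  0.55164102, -0.5855
[... 391 characters left out ...]
, -0.58559377],
       [-0.22930462, -0.02107103,  0.97312661, -0.88872153],
       [ 0.        ,  0.        ,  0.        ,  1.        ]])}
wrist 279.0754188092026 279.0754188092026 316.71966501877364 197.84066421360373 {'color': 0, 'z_map': 0, 'fx': 279.0754188092026, 'fy': 279.0754188092026, 'cx': 316.71966501877364, 'cy': 197.84066421360373, 'hand_eye': array([[ 9.99999953e-01, -1.94542742e-04, -2.38605640e-04,
        -9.60118828e-05],
       [-1.62700957e-04,  3.24006350e-01, -9.46054892e-01,
        -1.41426820e-01],
       [ 2.61357855e-04,  9.46054886e-01,  3.24006303e-01,
         8.35023877e-02],
       [ 0.00000000e+00,  0.00000000e+00,  0.00000000e+00,
         1.00000000e+00]])}
```

View pics/scene0.png

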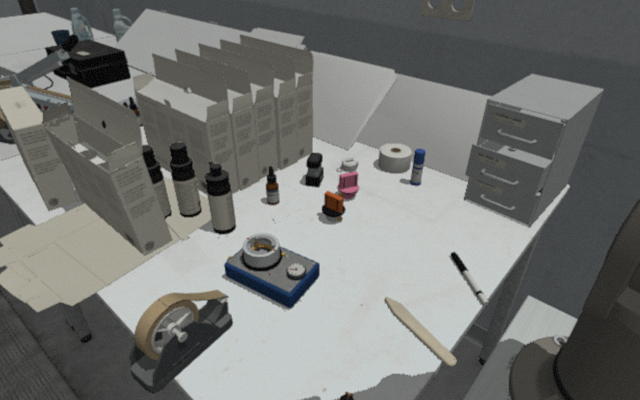

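View pics/top0.png

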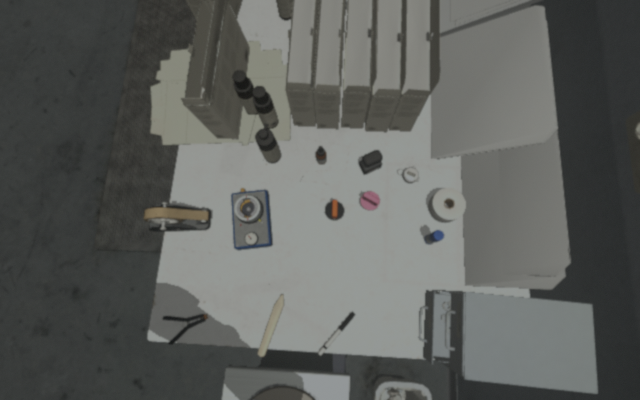

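View pics/wrist0.png

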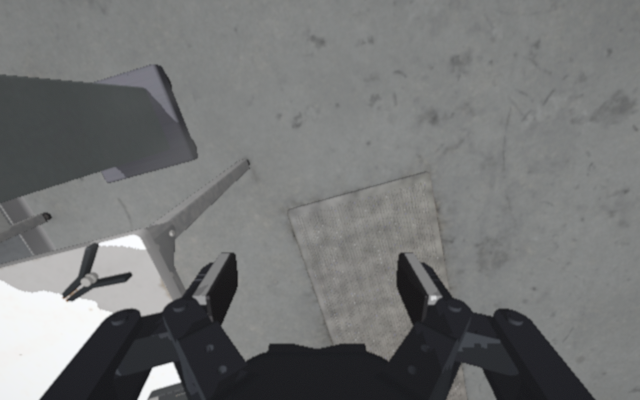

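The top view shows the orange plug near (335,209), its pink look-alike at (369,201), and the tester's collar at (248,208). I'll crop in closer.

```bash
cat > h.py <<'E'
import numpy as np,cv2
from scipy.spatial.transform import Rotation as R
from bench import r, imaging
def cam2w(f,obs=None):
    if "hand_eye" in f:
        T=np.eye(4);T[:3,:3]=R.from_rotvec(obs["orientation"]).as_matrix();T[:3,3]=obs["tcp_pos"]
        return T@f["hand_eye"]
    return np.linalg.inv(f["world_to_cam"])
def ray(f,u,v,z,C):
    "intersection of pixel ray with plane world z"
    d=C[:3,:3]@np.array([(u-f["cx"])/f["fx"],-(v-f["cy"])/f["fy"],-1]);o=C[:3,3]
    return o+d*(z-o[2])/d[2]
def proj(f,p,C):
    q=np.linalg.inv(C)@np.append(p,1);return f["cx"]+f["fx"]*q[0]/-q[2],f["cy"]+f["fy"]*q[1]/q[2]
def cloud(f,C):
    z=f["z_map"];v,u=np.mgrid[:z.shape[0],:z.shape[1]]
    P=np.stack([(u-f["cx"])/f["fx"]*z,-(v-f["cy"])/f["fy"]*z,-z],-1)
    W=P@C[:3,:3].T+C[:3,3];W[z==0]=np.nan;return W
def crop(f,name,u0,v0,u1,v1,s):
    im=f["color"][v0:v1,u0:u1,::-1];cv2.imwrite("pics/"+name,cv2.resize(im,None,fx=s,fy=s,interpolation=cv2.INTER_CUBIC))
E
python3 - <<'E'
from h import *
f=imaging.grab_frame("top");C=cam2w(f)
crop(f,"topc.png",220,170,380,270,5)
W=cloud(f,C)
hsv=cv2.cvtColor(f["color"],cv2.COLOR_RGB2HSV)
m=(hsv[...,0]<14)&(hsv[...,1]>150)&(hsv[...,2]>100)
m[:, :320]=0;m[:,350:]=0;m[:190]=0;m[230:]=0
v,u=np.nonzero(m);print(len(u),u.min(),u.max(),v.min(),v.max());print(np.nanmedian(W[m],0),np.nanmax(W[m][:,2]))
for p in [(335,209),(248,208)]: print(ray(f,*p,0.066,C))
for p in [(235,192),(267,190),(271,246),(237,248)]: print(W[p[1],p[0]])
s=imaging.grab_frame("scene");crop(s,"scenec.png",215,160,375,310,5)
E
```

```text
58 333 336 201 215
[ 0.56394281 -0.09499632  0.0660462 ] 0.07117853031155175
[ 0.56120964 -0.09676139  0.066     ]
[0.55017186 0.13149756 0.066     ]
[0.60621108 0.18920931 0.00227005]
[ 6.18047127e-01  9.95420066e-02 -1.07469760e-04]
[0.45984066 0.07099854 0.00964428]
[0.44660766 0.15519039 0.03835959]
```

View pics/topc.png

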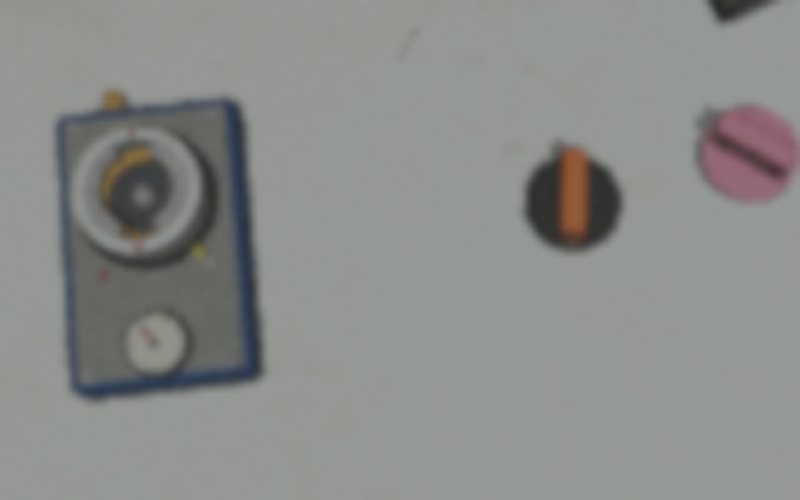

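View pics/scenec.png

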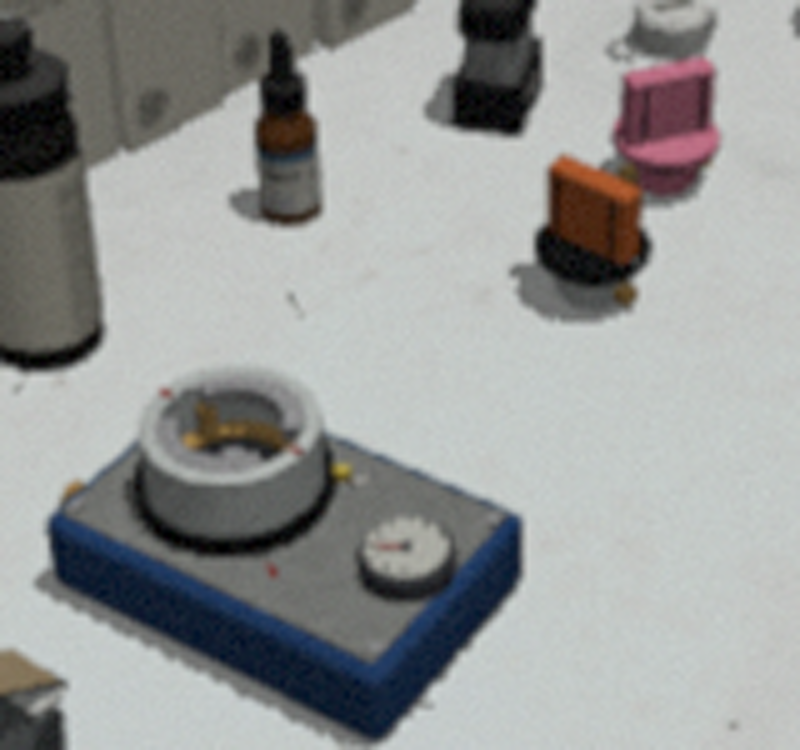

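```bash
python3 - <<'E'
from h import *
o=r.get_obs();print(R.from_rotvec(o["orientation"]).as_matrix().round(3))
f=imaging.grab_frame("top");C=cam2w(f)
c=lambda u,v:(220+u/5-.4,170+v/5-.4)
print("handle ends top",ray(f,*c(574,150),.066,C),ray(f,*c(573,238),.066,C))
print("ticks",ray(f,*c(131,130),.075,C),ray(f,*c(139,246),.075,C))
print("collar",ray(f,*c(140,190),.075,C))
s=imaging.grab_frame("scene");D=cam2w(s)
c=lambda u,v:(215+u/5-.4,160+v/5-.4)
print("ticks s",ray(s,*c(165,393),.075,D),ray(s,*c(295,450),.075,D))
print("handle s",ray(s,*c(564,160),.066,D),ray(s,*c(632,190),.066,D))
E
```

```text
[[ 0.255 -0.    -0.967]
 [ 0.967 -0.001  0.255]
 [-0.001 -1.    -0.   ]]
handle ends top [ 0.58634825 -0.0937369   0.066     ] [ 0.53932138 -0.09592657  0.066     ]
ticks [0.58112856 0.13878646 0.075     ] [0.52002875 0.12764004 0.075     ]
collar [0.54944725 0.13044898 0.075     ]
ticks s [0.57854798 0.13764963 0.075     ] [0.51866013 0.12725302 0.075     ]
handle s [ 0.58093934 -0.09498322  0.066     ] [ 0.54306778 -0.09663883  0.066     ]
```

```bash
python3 -m jog '0 -5.8 0 0 0 -20 1; 0 -5.8 0 0 0 -20 1; 0 -5.7 0 0 0 -20 1; 0 0 0 -35 0 -20 1; 0 0 0 -35 0 -20 1' 60
```

```text
clock: 0.77
tcp_pos: [0.2743, 0.5754, 0.2306]
orientation: [-1.186, -1.243, 1.243]
contact_force: [1.1, -0.3, 0.2]
grip_width: 0.0853
```

```bash
J='python3 -m jog'; python3 -m jog '0 0 0 -37 0 -18 1;0 0 0 -37 0 -18 1;0 0 0 -37 0 -18 1;0 0 0 -37 0 -18 1;0 0 0 -37 0 -18 1' && python3 -m jog '0 0 0 -37 0 -18 1;0 0 0 -37 0 -18 1;0 0 0 -37 0 -18 1;0 0 0 -37 0 -18 1;0 0 0 -37 0 -18 1' && python3 -m jog '0 0 0 -37 0 -15 1;0 0 0 -37 0 -15 1;0 0 0 -37 0 -15 1;0 0 0 -37 0 -15 1;0 0 0 -37 0 -15 1'; python3 -c "
from h import *
o=r.get_obs();print(o['joints'].round(3));print(R.from_rotvec(o['orientation']).as_matrix().round(3))"
```

```text
clock: 1.18
tcp_pos: [0.373, 0.3925, 0.2315]
orientation: [-1.188, -1.242, 1.241]
contact_force: [0.8, 0.4, 0.6]
grip_width: 0.0856
clock: 1.6
tcp_pos: [0.471, 0.2116, 0.2317]
orientation: [-1.188, -1.242, 1.241]
contact_force: [1.2, 0.6, 0.1]
grip_width: 0.085
clock: 2.02
tcp_pos: [0.554, 0.0302, 0.2316]
orientation: [-1.188, -1.242, 1.241]
contact_force: [0.6, 0.8, -0.7]
grip_width: 0.0856
[-0.391  0.282  0.273  1.862 -0.089  1.009  1.535]
[[-0.044  0.001 -0.999]
 [ 0.999  0.    -0.044]
 [ 0.    -1.    -0.001]]
```

```bash
python3 -m jog '0 0 0 -35 0 -1 1;0 0 0 -35 0 -1 1;0 0 0 -33 10 0 1;0 0 0 -22 20 0 1;0 0 0 0 20 0 1'; python3 - <<'E'
from h import *
o=r.get_obs();print(o["joints"].round(3),o["tcp_pos"])
f=imaging.grab_frame("wrist");cv2.imwrite("pics/w1.png",f["color"][...,::-1])
C=cam2w(f,o)
for x in(-.023,.023):
  for z in(0,.066):print(proj(f,np.array([.562+x,-.095,z]),C))
np.save("pics/w1.npy",cloud(f,C))
E
```

```text
clock: 2.43
tcp_pos: [0.5612, -0.0997, 0.1819]
orientation: [-1.196, -1.236, 1.237]
contact_force: [0.1, -0.4, 0.1]
grip_width: 0.0857
[-0.19   0.366  0.321  1.881 -0.14   0.913  1.803] [ 0.56116549 -0.09971209  0.18187187]
(np.float64(321.9837622600643), np.float64(157.5595087567823))
(np.float64(322.99502388044897), np.float64(170.87588014058238))
(np.float64(320.38516226502566), np.float64(194.93656083579174))
(np.float64(320.98337252921465), np.float64(215.91460462441216))
```

View pics/w1.png

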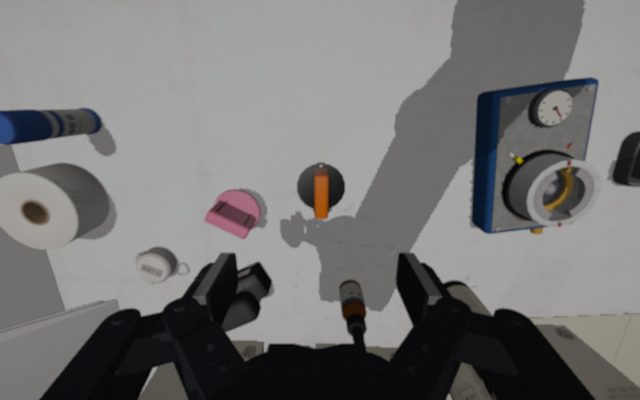

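The wrist view shows the orange handle at about (321,190), between the fingers, and the port at about (558,190). I'll enlarge both.

```bash
python3 - <<'E'
from h import *
im=cv2.imread("pics/w1.png")
a=cv2.resize(im[155:225,285:355],None,fx=8,fy=8,interpolation=cv2.INTER_CUBIC)
cv2.imwrite("pics/w1a.png",a)
b=cv2.resize(im[135:245,490:610],None,fx=5,fy=5,interpolation=cv2.INTER_CUBIC)
cv2.imwrite("pics/w1b.png",b)
E
```

```text
(no output)
```

View pics/w1a.png

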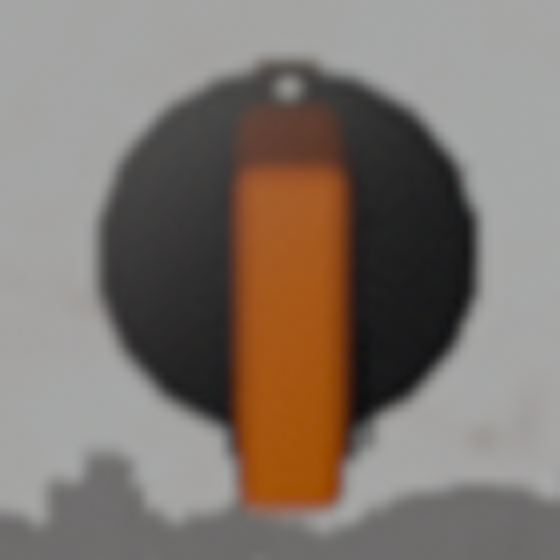

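View pics/w1b.png

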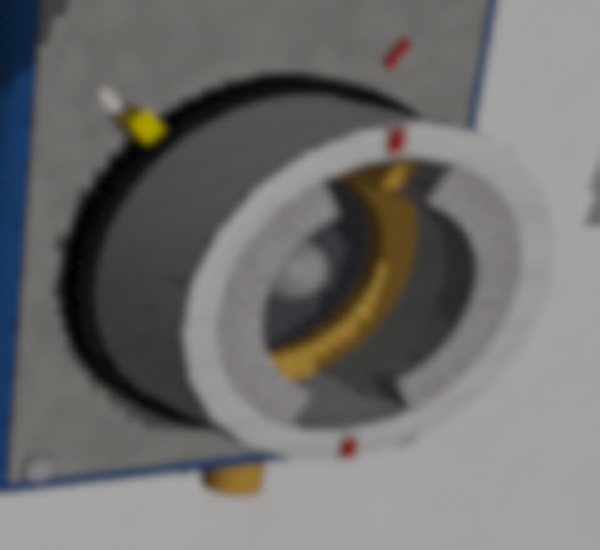

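```bash
python3 - <<'E'
from h import *
o=r.get_obs();f=imaging.grab_frame("wrist");C=cam2w(f,o)
c=lambda u,v:(285+u/8-.44,155+v/8-.44)
a=ray(f,*c(293,166),.066,C);b=ray(f,*c(291,504),.066,C);print(a,b,(a+b)/2,np.linalg.norm(a-b),np.degrees(np.arctan2(*(b-a)[1::-1])))
a=ray(f,*c(98,252),.030,C);b=ray(f,*c(480,252),.030,C);print("flange",(a+b)/2,np.linalg.norm(a-b))
c=lambda u,v:(490+u/5-.4,135+v/5-.4)
a=ray(f,*c(396,140),.075,C);b=ray(f,*c(348,447),.075,C);print(a,b,(a+b)/2,np.linalg.norm(a-b),np.degrees(np.arctan2(*(b-a)[1::-1])))
# tool axis heading
M=R.from_rotvec(o["orientation"]).as_matrix();print(M.round(3),np.degrees(np.arctan2(M[1,0],M[0,0])))
W=cloud(f,C);w=W.reshape(-1,3)
m=(abs(w[:,2]-.066)<.006)&(np.hypot(w[:,0]-.562,w[:,1]+.095)<.035);print(w[m].mean(0),w[m].min(0),w[m].max(0),m.sum())
m=(abs(w[:,2]-.075)<.006)&(np.hypot(w[:,0]-.55,w[:,1]-.132)<.05);print(w[m].min(0),w[m].max(0),m.sum())
E
```

```text
[ 0.53876491 -0.09285022  0.066     ] [ 0.58129251 -0.09121292  0.066     ] [ 0.56002871 -0.09203157  0.066     ] 0.042559104514206546 2.2047884051212217
flange [ 0.55964373 -0.09196526  0.03      ] 0.05146807878810402
[0.51635496 0.12522772 0.075     ] [0.57517422 0.13547285 0.075     ] [0.54576459 0.13035029 0.075     ] 0.059704835783013215 9.880639425818297
[[-0.039 -0.005 -0.999]
 [ 0.999 -0.001 -0.039]
 [-0.001 -1.     0.005]] 92.22674184858562
[ 0.56512327 -0.09622172  0.06440616] [ 0.54354695 -0.10398992  0.06013983] [ 0.58853194 -0.08888505  0.06649034] 622
[0.51795013 0.09706664 0.06900634] [0.58514505 0.1651628  0.07621863] 2738
```

```bash
python3 - <<'E'
from h import *
o=r.get_obs();f=imaging.grab_frame("wrist");C=cam2w(f,o)
print(o["tcp_pos"],o["qvel"].round(4))
crop(f,"w2a.png",285,155,355,225,8);crop(f,"w2b.png",490,135,610,245,5)
E
```

```text
[ 0.55864521 -0.09379159  0.17860448] [-0.0334 -0.0368 -0.0204 -0.0461  0.0085  0.0477 -0.0176]
```

View pics/w2a.png

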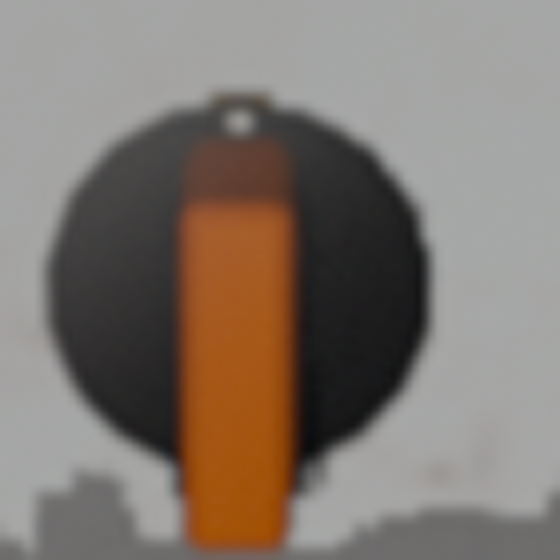

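View pics/w2b.png

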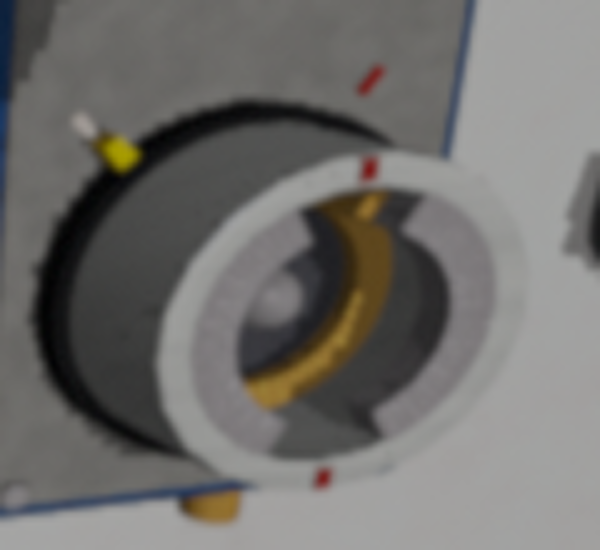

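```bash
python3 - <<'E'
from h import *
o=r.get_obs();f=imaging.grab_frame("wrist");C=cam2w(f,o);o2=r.get_obs()
print(o["tcp_pos"],o2["tcp_pos"])
# use pose of w2
C[:3,3]+=np.array([0.55864521,-0.09379159,0.17860448])-o["tcp_pos"]
c=lambda u,v:(285+u/8-.44,155+v/8-.44)
a=ray(f,*c(239,204),.066,C);b=ray(f,*c(238,545),.066,C);print(a,b,(a+b)/2,np.linalg.norm(a-b),np.degrees(np.arctan2(*(b-a)[1::-1])))
a=ray(f,*c(47,290),.030,C);b=ray(f,*c(430,290),.030,C);print("flange",(a+b)/2,np.linalg.norm(a-b))
c=lambda u,v:(490+u/5-.4,135+v/5-.4)
a=ray(f,*c(370,168),.075,C);b=ray(f,*c(322,478),.075,C);print(a,b,(a+b)/2,np.linalg.norm(a-b),np.degrees(np.arctan2(*(b-a)[1::-1])))
M=R.from_rotvec(o["orientation"]).as_matrix();print(M.round(4),np.degrees(np.arctan2(M[1,0],M[0,0])))
E
```

```text
[ 0.55988363 -0.09255183  0.18026422] [ 0.56098425 -0.09196537  0.18147141]
[ 0.54419601 -0.09655997  0.066     ] [ 0.58786952 -0.09487481  0.066     ] [ 0.56603277 -0.09571739  0.066     ] 0.04370600305548753 2.209685760167104
flange [ 0.56599081 -0.09599118  0.03      ] 0.052136908352694016
[0.52098828 0.12601289 0.075     ] [0.58163819 0.13675889 0.075     ] [0.55131324 0.13138589 0.075     ] 0.06159454281297201 10.047445543671989
[[-4.38e-02 -3.20e-03 -9.99e-01]
 [ 9.99e-01  4.00e-04 -4.38e-02]
 [ 5.00e-04 -1.00e+00  3.20e-03]] 92.50771875958758
```

```bash
python3 -m jog '0 0 0 0 0 0 0.45;0 0 0 0 0 0 0.45;0 0 0 0 0 0 0.45;0 0 0 0 0 0 0.45;0 0 0 0 0 0 0.45'; python3 - <<'E'
from h import *
o=r.get_obs();f=imaging.grab_frame("wrist");C=cam2w(f,o);o2=r.get_obs()
print(o["tcp_pos"],o2["tcp_pos"],o2["qvel"].round(3))
crop(f,"w3a.png",285,155,355,225,8)
f=imaging.grab_frame("wrist");o3=r.get_obs();print(o3["tcp_pos"])
np.save("pics/C3.npy",C)
E
```

```text
clock: 3.05
tcp_pos: [0.5612, -0.0924, 0.1818]
orientation: [-1.188, -1.243, 1.242]
contact_force: [0.1, 0.3, -0.5]
grip_width: 0.0383
[ 0.56122097 -0.09243976  0.18182145] [ 0.56114078 -0.0925158   0.18164524] [ 0.005  0.003 -0.001  0.002  0.001 -0.001 -0.001]
[ 0.56101754 -0.0926315   0.18152389]
```

View pics/w3a.png

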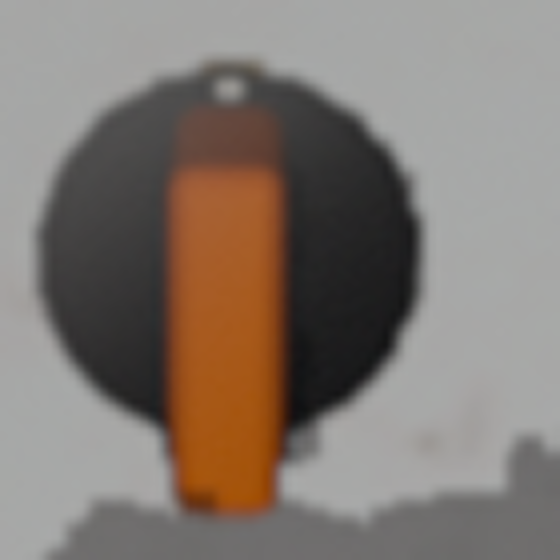

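```bash
python3 - <<'E'
from h import *
C=np.load("pics/C3.npy");f=dict(fx=279.0754,fy=279.0754,cx=316.7197,cy=197.84066)
c=lambda u,v:(285+u/8-.44,155+v/8-.44)
a=ray(f,*c(228,168),.066,C);b=ray(f,*c(226,512),.066,C);print(a,b,(a+b)/2,np.linalg.norm(a-b),np.degrees(np.arctan2(*(b-a)[1::-1])))
a=ray(f,*c(38,252),.030,C);b=ray(f,*c(422,252),.030,C);print("flange",(a+b)/2,np.linalg.norm(a-b))
E
```

```text
[ 0.54374023 -0.0967297   0.066     ] [ 0.58796122 -0.09517615  0.066     ] [ 0.56585073 -0.09595293  0.066     ] 0.04424826286241824 2.012058658301243
flange [ 0.56479915 -0.09604749  0.03      ] 0.052554617007497785
```

```bash
python3 -m jog '0 0 0 -3.4 25 -3.5 0.45;0 0 0 0 30 0 0.45;0 0 0 0 30 0 0.45;0 0 0 0 25 0 0.45;0 0 0 0 15 0 0.45' && python3 -m jog '0 0 0 0 10 0 0.45;0 0 0 0 8 0 0.45;0 0 0 0 0 0 0.45;0 0 0 0 0 0 0.45;0 0 0 0 0 0 0.45'
```

```text
clock: 3.57
tcp_pos: [0.5631, -0.0957, 0.0536]
orientation: [-1.185, -1.239, 1.243]
contact_force: [0.8, 0.4, 0.3]
grip_width: 0.0383
clock: 3.98
tcp_pos: [0.5655, -0.0961, 0.0393]
orientation: [-1.189, -1.243, 1.241]
contact_force: [-0.8, 0.5, 0.1]
grip_width: 0.0387
```

Close on the handle.

```bash
python3 -m jog '0 0 0 0 1.5 0 0.4;0 0 0 0 0 0 0;0 0 0 0 0 0 0;0 0 0 0 0 0 0;0 0 0 0 0 0 0' 100; python3 -m jog '0 0 0 0 0 0 0;0 0 0 0 0 0 0;0 0 0 0 0 0 0;0 0 0 0 -5 0 0;0 0 0 0 -10 0 0'; python3 - <<'E'
from h import *
f=imaging.grab_frame("scene");crop(f,"s4.png",260,100,420,240,5)
E
```

```text
clock: 4.4
tcp_pos: [0.5652, -0.0961, 0.0376]
orientation: [-1.189, -1.243, 1.241]
contact_force: [-0.8, 0.2, 6.2]
grip_width: 0.0122
clock: 4.82
tcp_pos: [0.5634, -0.0958, 0.0512]
orientation: [-1.186, -1.24, 1.243]
contact_force: [0.1, 0.6, -1.8]
grip_width: 0.0124
```

View pics/s4.png

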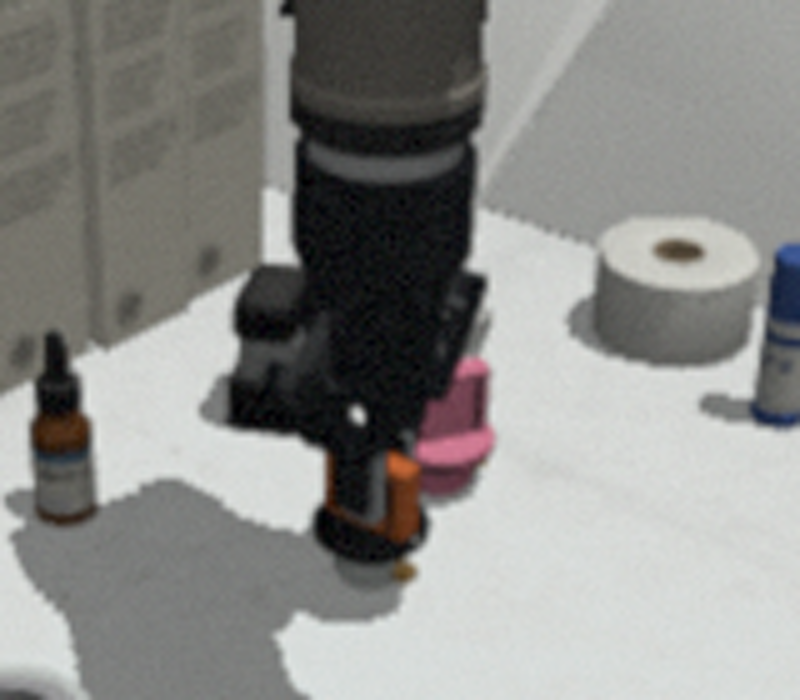

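```bash
python3 -m jog '0 0 0 0 -25 0 0;0 0 0 0 -30 0 0;0 0 0 10 -30 0 0;0 0 0 20 -20 0 0;0 0 0 30 -5 0 0' && python3 -m jog '0 -4 0 38 0 0 0;0 -3.5 0 38 0 0 0;0 0 0 38 0 0 0;0 0 0 30 0 0 0;0 0 0 18 0 0 0' && python3 -m jog '0 0 0 0 0 0 0;0 0 0 0 0 0 0;0 0 0 0 0 0 0;0 0 0 0 0 0 0;0 0 0 0 0 0 0'; python3 - <<'E'
from h import *
o=r.get_obs();f=imaging.grab_frame("wrist");C=cam2w(f,o)
M=C@np.linalg.inv(f["hand_eye"]);print(M.round(4),np.degrees(np.arctan2(M[1,0],M[0,0])),o["joints"].round(3),o["contact_force"])
cv2.imwrite("pics/w5.png",f["color"][...,::-1]);np.save("pics/C5.npy",C)
f=imaging.grab_frame("scene");crop(f,"s5.png",200,150,340,290,4)
f=imaging.grab_frame("top");crop(f,"t5.png",200,140,330,260,5)
E
```

```text
clock: 5.28
tcp_pos: [0.5641, -0.0389, 0.1663]
orientation: [-1.197, -1.242, 1.235]
contact_force: [0.9, 0.4, -1.7]
grip_width: 0.0123
clock: 5.7
tcp_pos: [0.5398, 0.129, 0.1622]
orientation: [-1.117, -1.341, 1.339]
contact_force: [0.9, 0.3, -1.4]
grip_width: 0.0125
clock: 6.12
tcp_pos: [0.5413, 0.1228, 0.1619]
orientation: [-1.123, -1.335, 1.335]
contact_force: [0.5, 0.6, -0.7]
grip_width: 0.0128
[[-1.717e-01  2.000e-04 -9.851e-01  5.413e-01]
 [ 9.851e-01 -4.000e-04 -1.717e-01  1.228e-01]
 [-5.000e-04 -1.000e+00 -1.000e-04  1.619e-01]
 [ 0.000e+00  0.000e+00  0.000e+00  1.000e+00]] 99.88825028907982 [-0.519  0.364  0.229  1.926 -0.106  0.863  1.507] [ 0.5285146   0.64901403 -0.6535963 ]
```

View pics/w5.png

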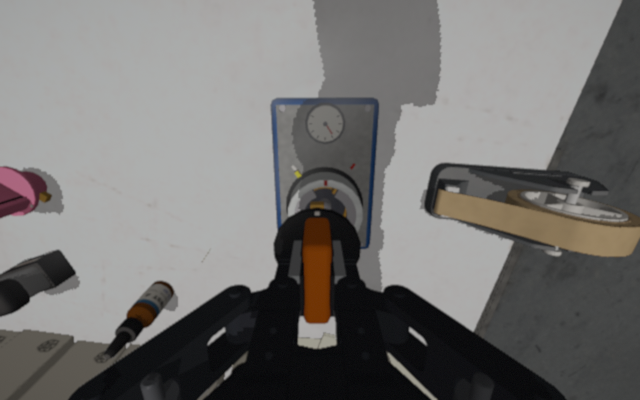

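View pics/s5.png

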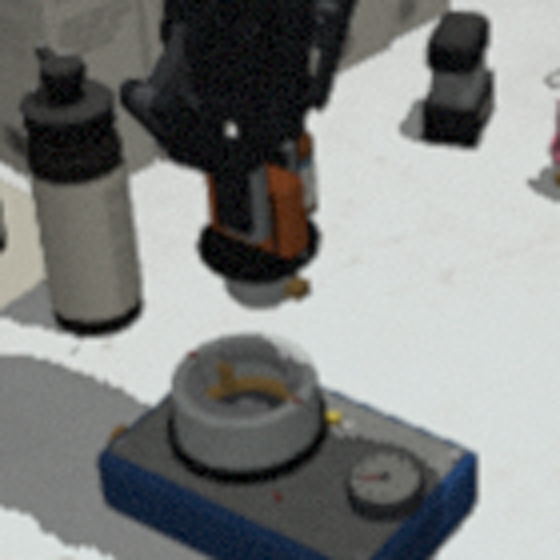

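```bash
python3 -m jog '0 0 0 3.5 10 -5 0;0 0 0 3.5 13 -5.4 0;0 0 0 0 12 0 0;0 0 0 0 5 0 0;0 0 0 0 0 0 0' && python3 -m jog '0 0 0 0 0 0 0;0 0 0 0 0 0 0;0 0 0 0 0 0 0;0 0 0 0 0 0 0;0 0 0 0 0 0 0'; python3 - <<'E'
from h import *
o=r.get_obs();f=imaging.grab_frame("wrist");C=cam2w(f,o)
M=C@np.linalg.inv(f["hand_eye"]);print(M.round(4),np.degrees(np.arctan2(M[1,0],M[0,0])),o["contact_force"])
crop(f,"w6.png",250,80,400,230,5);np.save("pics/C6.npy",C)
f=imaging.grab_frame("scene");crop(f,"s6.png",220,190,320,290,7)
f=imaging.grab_frame("top");crop(f,"t6.png",200,140,330,260,5)
E
```

```text
clock: 6.68
tcp_pos: [0.5486, 0.1325, 0.1197]
orientation: [-1.119, -1.334, 1.34]
contact_force: [-0.3, -0.6, -1.4]
grip_width: 0.0122
clock: 7.1
tcp_pos: [0.5502, 0.1331, 0.1223]
orientation: [-1.122, -1.338, 1.336]
contact_force: [-0.9, 0.0, -1.3]
grip_width: 0.0123
[[-1.741e-01  8.000e-04 -9.847e-01  5.502e-01]
 [ 9.847e-01  4.000e-04 -1.741e-01  1.331e-01]
 [ 2.000e-04 -1.000e+00 -8.000e-04  1.223e-01]
 [ 0.000e+00  0.000e+00  0.000e+00  1.000e+00]] 100.02437938592644 [-0.88746586  0.04562597 -1.31276361]
```

View pics/w6.png

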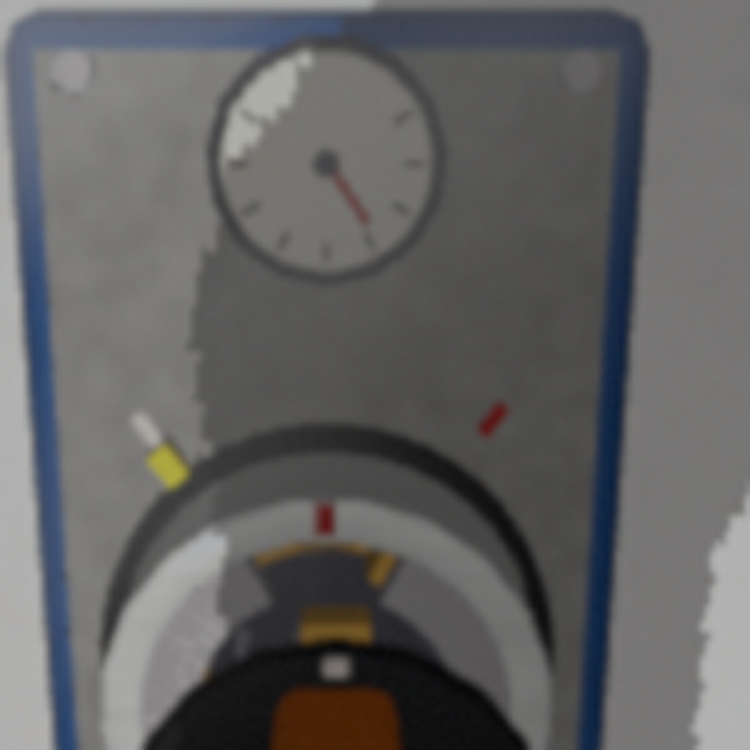

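View pics/s6.png

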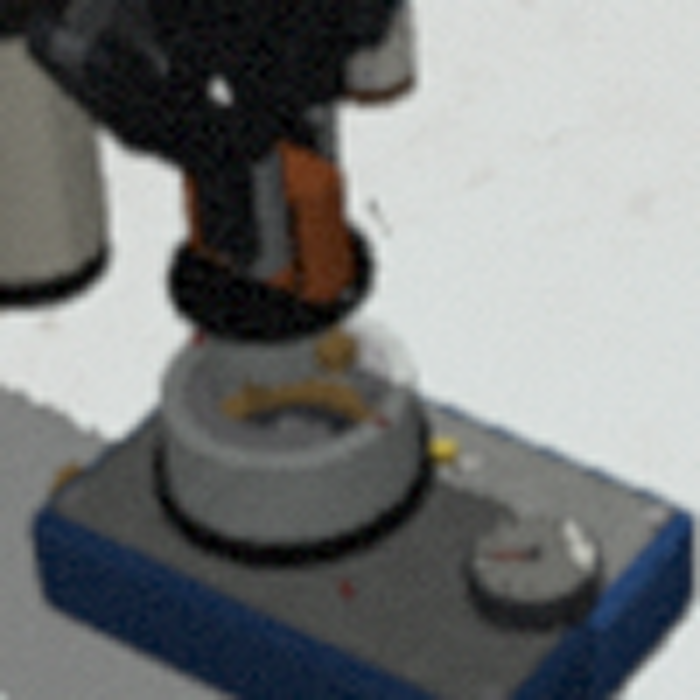

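View pics/t6.png

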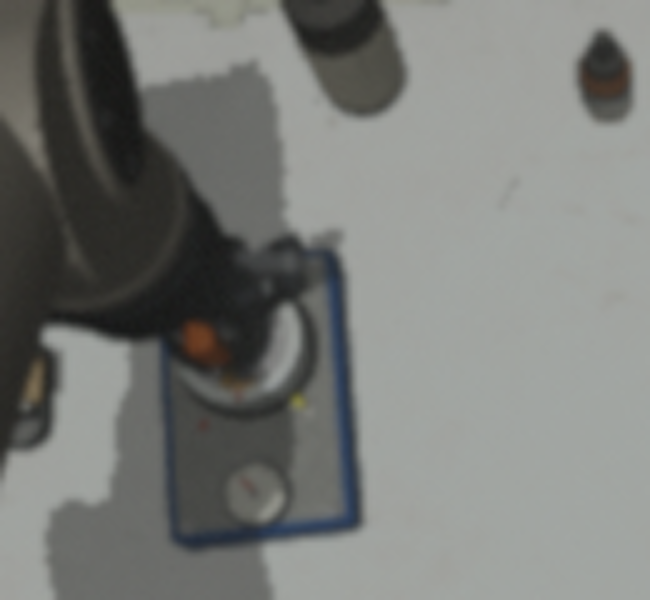

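```bash
python3 - <<'E'
from h import *
C=np.load("pics/C6.npy");f=dict(fx=279.0754,fy=279.0754,cx=316.7197,cy=197.84066)
c=lambda u,v:(250+u/5-.4,80+v/5-.4)
o=np.array([.5502,.1331,0]);ex=np.array([.9847,.1741]);ey=np.array([-.1741,.9847])
foot=.1223-.0376
def rel(n,u,v,z):
    p=ray(f,*c(u,v),z,C)-o;print(n,(p[:2]@ex*1e3).round(2),(p[:2]@ey*1e3).round(2))
rel("tick",325,519,.075);rel("tick out",325,505,.075);rel("tick in",325,533,.075);rel("rim outer",325,498,.075)
rel("lug edge top",336,612,foot+.013);rel("lug edge bot",336,642,foot+.006);rel("lug  top",336,604,foot+.013)
rel("flange edge",330,645,foot+.030);rel("dial c",326,163,.05)
rel("handle",336,690,foot+.066)
rel("handle",336,690,foot+.030)
def pj(x,z):
    p=o[:2]+ex*x; print(x,z,[(proj(f,np.array([p[0],p[1],z]),C)[i]-(250,80)[i]+.4)*5 for i in(0,1)])
pj(-.024,foot+.013);pj(-.024,foot+.006);pj(-.027,foot+.030);pj(-.027,foot+.024)
E
```

```text
tick -29.56 -1.54
tick out -31.6 -1.53
tick in -27.51 -1.54
rim outer -32.61 -1.53
lug edge top -23.86 0.0
lug edge bot -17.1 0.01
lug  top -24.93 0.0
flange edge -25.97 -0.69
dial c -76.56 -1.47
handle -35.67 -0.01
handle -20.39 0.0
-0.024 0.0977 [np.float64(335.96513596413433), np.float64(610.9322805888235)]
-0.024 0.0907 [np.float64(335.95568516647586), np.float64(592.877544208583)]
-0.027 0.1147 [np.float64(335.99965528317296), np.float64(636.5589458104314)]
-0.027 0.10869999999999999 [np.float64(335.9894829819292), np.float64(618.5130343250374)]
```

```bash
python3 -m jog '0 0 0 -1.5 0 0 0;0 0 0 0 5 0 0;0 0 0 0 5 0 0;0 0 0 0 5 0 0;0 0 0 0 5 0 0' && python3 -m jog '0 0 0 0 0 0 0;0 0 0 0 0 0 0;0 0 0 0 0 0 0;0 0 0 0 0 0 0;0 0 0 0 0 0 0' ; python3 - <<'E'
from h import *
o=r.get_obs();f=imaging.grab_frame("wrist");print(o["contact_force"],o["moment"])
crop(f,"w7.png",250,80,400,230,4)
f=imaging.grab_frame("scene");crop(f,"s7.png",220,190,320,290,6)
E
```

```text
clock: 7.67
tcp_pos: [0.55, 0.1315, 0.101]
orientation: [-1.121, -1.336, 1.337]
contact_force: [0.2, 0.1, -1.1]
grip_width: 0.012
clock: 8.08
tcp_pos: [0.5505, 0.1316, 0.1021]
orientation: [-1.122, -1.337, 1.337]
contact_force: [0.7, -0.6, -1.8]
grip_width: 0.0126
[ 0.69386883 -0.62120997 -1.81117828] [-0.00977532 -0.0208808  -0.01762457]
```

View pics/w7.png

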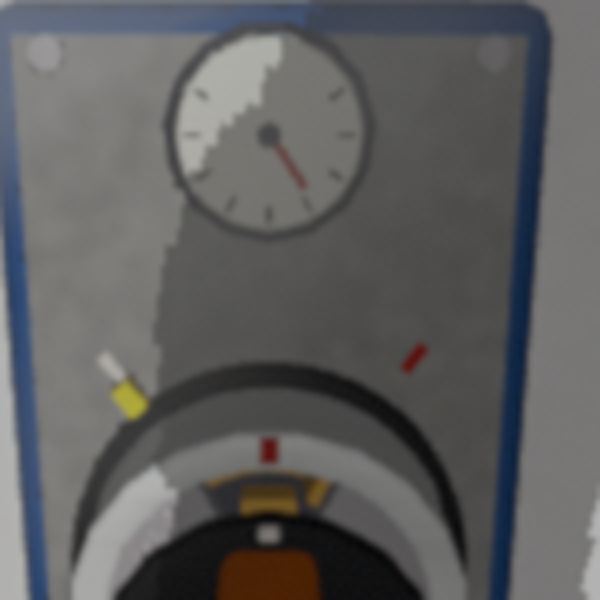

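View pics/s7.png

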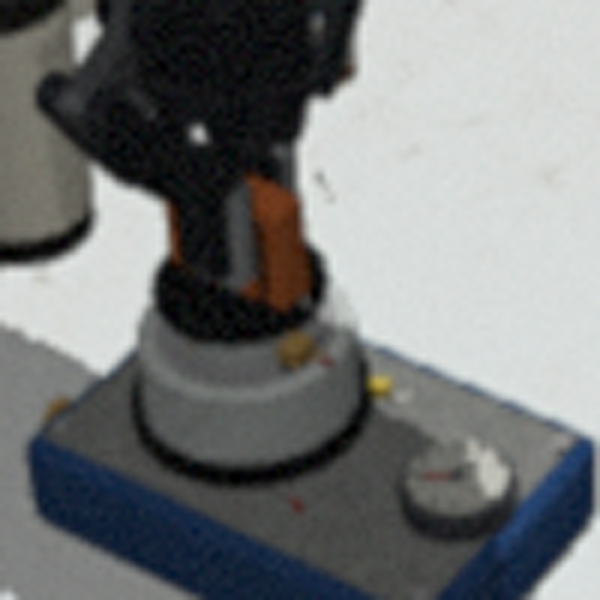

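```bash
python3 -m jog '0 0 0 0 3 0 0;0 0 0 0 3 0 0;0 0 0 0 3 0 0;0 0 0 0 3 0 0;0 0 0 0 1 0 0' 120 && python3 -m jog '0 0 0 0 1 0 0;0 0 0 0 0 0 0;0 0 0 0 0 0 0;0 0 0 0 0 0 0;0 0 0 0 0 0 0'
```

```text
clock: 8.6
tcp_pos: [0.5509, 0.1317, 0.0892]
orientation: [-1.122, -1.338, 1.336]
contact_force: [-2.9, -0.2, 10.3]
grip_width: 0.0121
clock: 9.02
tcp_pos: [0.5509, 0.1317, 0.0888]
orientation: [-1.122, -1.338, 1.336]
contact_force: [-0.9, 0.5, 9.0]
grip_width: 0.0121
```

```bash
python3 -m jog '0 0 0 0 1 0 0;0 0 0 0 1 0 0;0 0 0 0 0 0 0;0 0 0 0 0 0 0;0 0 0 0 0 0 0'; python3 - <<'E'
from h import *
f=imaging.grab_frame("scene");crop(f,"s8.png",220,190,320,290,6)
f=imaging.grab_frame("wrist");crop(f,"w8.png",250,80,400,230,4)
E
```

```text
clock: 9.43
tcp_pos: [0.551, 0.1317, 0.0886]
orientation: [-1.122, -1.338, 1.335]
contact_force: [-8.2, -1.6, 27.6]
grip_width: 0.0121
```

View pics/s8.png

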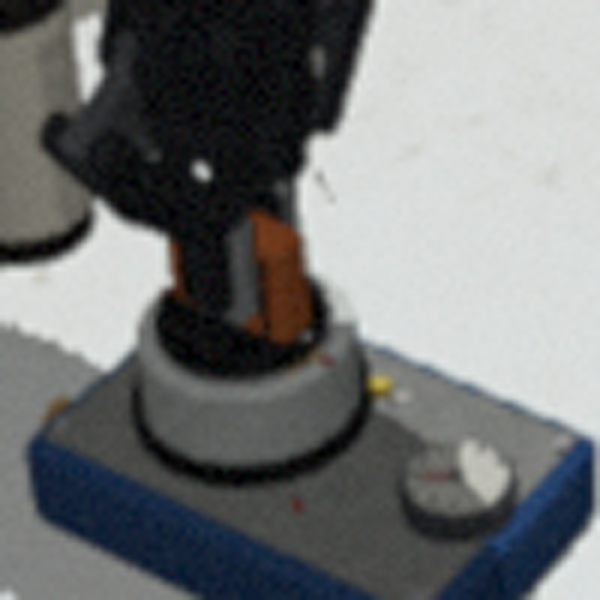

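View pics/w8.png

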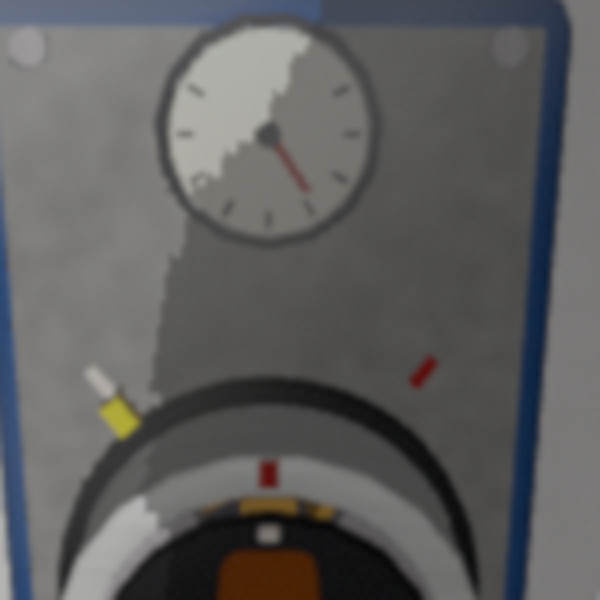

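```bash
python3 -m jog '0 0 0 0 -0.8 0 0;0 5 0 0 0 0 0;0 5 0 0 0 0 0;0 5 0 0 0 0 0;0 5 0 0 0 0 0'; python3 -c "
from h import *
o=r.get_obs();M=R.from_rotvec(o['orientation']).as_matrix();print(np.degrees(np.arctan2(M[1,0],M[0,0])),o['moment'],o['joints'].round(3))"
```

```text
clock: 9.95
tcp_pos: [0.5524, 0.1319, 0.0886]
orientation: [-1.29, -1.081, 1.074]
contact_force: [-1.1, -2.1, 14.6]
grip_width: 0.0121
79.7897849633323 [-0.22337222  0.24975531  0.09514481] [-0.571  0.491  0.292  1.953 -0.208  0.722  1.237]
```

```bash
python3 -m jog '0 5 0 0 0 0 0;0 5 0 0 0 0 0;0 5 0 0 0 0 0;0 5 0 0 0 0 0;0 5 0 0 0 0 0'; python3 -c "
from h import *
o=r.get_obs();M=R.from_rotvec(o['orientation']).as_matrix();print(np.degrees(np.arctan2(M[1,0],M[0,0])),o['moment'],o['joints'].round(3))
f=imaging.grab_frame('wrist');cv2.imwrite('pics/w9.png',f['color'][...,::-1])
f=imaging.grab_frame('scene');crop(f,'s9.png',220,190,320,290,6)"
```

```text
clock: 10.37
tcp_pos: [0.5524, 0.1318, 0.0886]
orientation: [-1.44, -0.749, 0.742]
contact_force: [-0.1, -0.6, 15.2]
grip_width: 0.0124
54.801037177416006 [-0.29506608  0.42483967  0.18671632] [-0.657  0.507  0.407  1.958 -0.293  0.729  0.88 ]
```

View pics/s9.png

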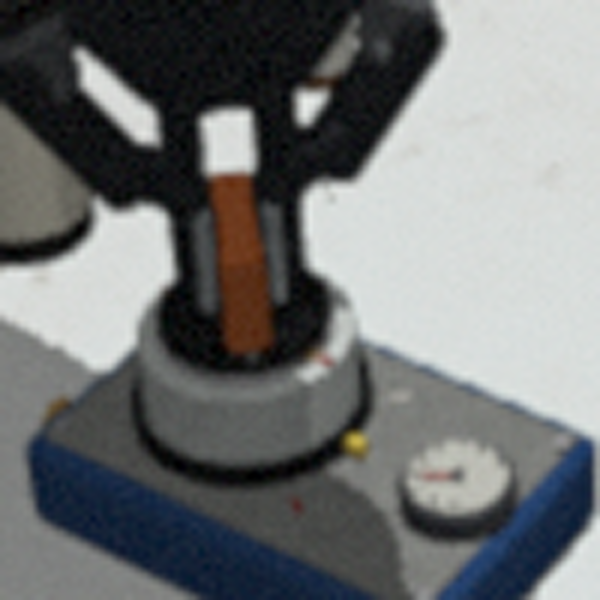

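View pics/w9.png

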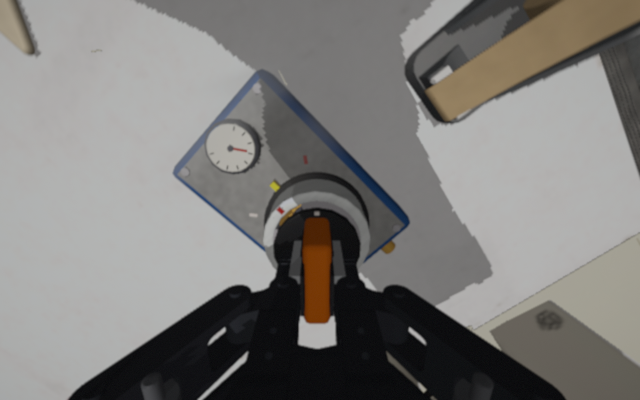

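Plug, ring and pointer are turning together: the yellow pointer at (276,187) has left the white mark and is heading for the red one.

```bash
python3 -m jog '0 5 0 0 0 0 0;0 5 0 0 0 0 0;0 5 0 0 0 0 0;0 5 0 0 0 0 0;0 5 0 0 0 0 0' && python3 -m jog '0 4 0 0 0 0 0;0 4 0 0 0 0 0;0 4 0 0 0 0 0;0 2 0 0 0 0 0;0 0 0 0 0 0 0'; python3 -c "
from h import *
o=r.get_obs();M=R.from_rotvec(o['orientation']).as_matrix();print(np.degrees(np.arctan2(M[1,0],M[0,0])),o['moment'],o['joints'].round(3))
f=imaging.grab_frame('wrist');crop(f,'w10.png',200,60,440,240,3)
f=imaging.grab_frame('scene');crop(f,'s10.png',220,190,320,290,6)"
```

```text
clock: 10.88
tcp_pos: [0.5524, 0.1317, 0.0886]
orientation: [-1.532, -0.411, 0.404]
contact_force: [-2.1, -1.2, 17.1]
grip_width: 0.0118
clock: 11.3
tcp_pos: [0.5523, 0.1317, 0.0886]
orientation: [-1.56, -0.223, 0.217]
contact_force: [-2.0, -1.1, 18.2]
grip_width: 0.0122
16.030750044475127 [-0.32697472  0.60659834  0.57564299] [-0.789  0.545  0.587  1.967 -0.433  0.752  0.333]
```

View pics/s10.png

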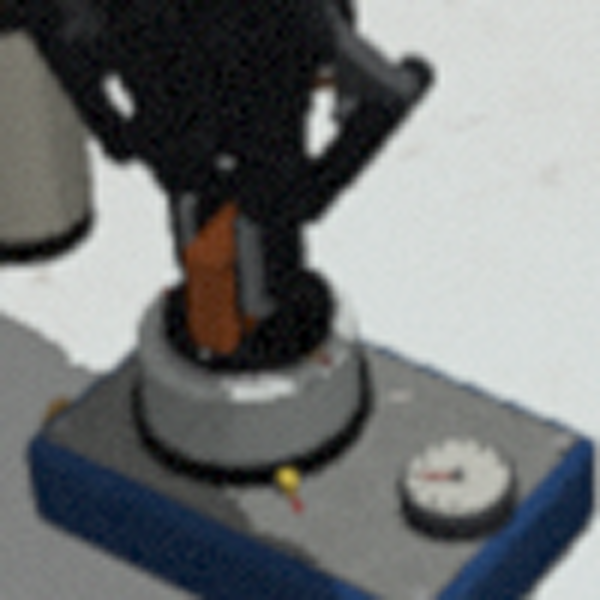

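View pics/w10.png

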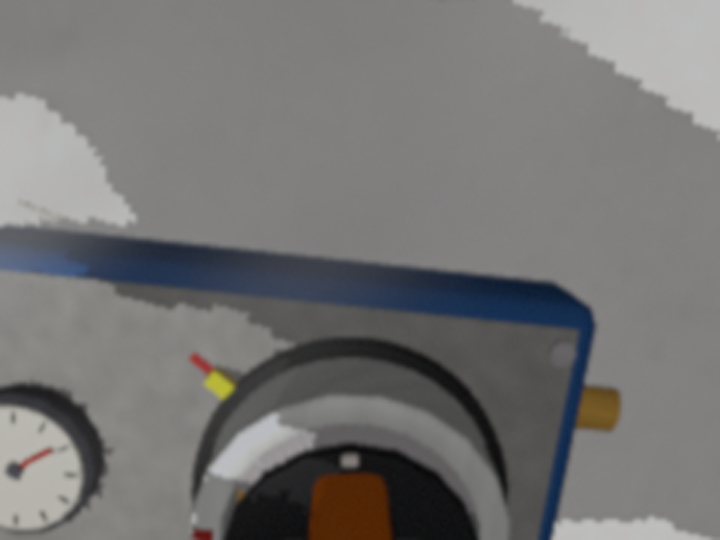

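The pointer now meets the red mark and the moment has risen to 0.58 N m, well past what the spring can give. I'll hold the pose for a moment and check it stays steady.

```bash
python3 -m jog '0 0 0 0 0 0 0;0 0 0 0 0 0 0;0 0 0 0 0 0 0;0 0 0 0 0 0 0;0 0 0 0 0 0 0'; python3 -c "
from h import *
o=r.get_obs();M=R.from_rotvec(o['orientation']).as_matrix();print(np.degrees(np.arctan2(M[1,0],M[0,0])),o['moment'],o['contact_force'],o['clock'])
f=imaging.grab_frame('scene');cv2.imwrite('pics/s11.png',f['color'][...,::-1])"
```

```text
clock: 11.82
tcp_pos: [0.5523, 0.1317, 0.0886]
orientation: [-1.559, -0.224, 0.218]
contact_force: [-1.2, -0.2, 17.4]
grip_width: 0.0121
16.119466536756825 [-0.30938019  0.58750543  0.61277703] [-1.2427741  -0.23152074 17.3619708 ] 11.8167
```

View pics/s11.png

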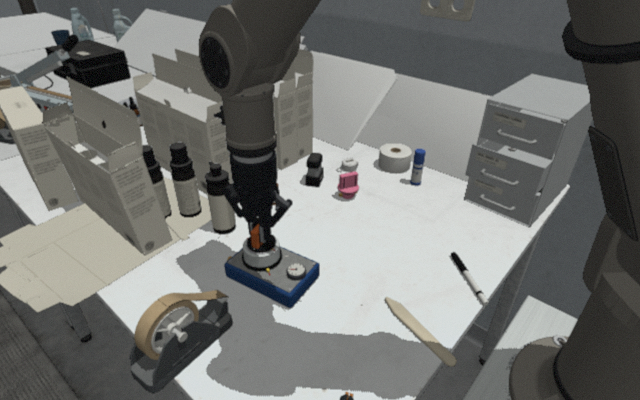

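The scene shows the plug seated in the port at (262,250). The pump bottle (221,200), glue stick (418,168) and pink plug (348,185) have not moved; the dropper is hidden behind the arm. The hold is steady, so I'm handing in.

```bash
python3 -c "
from bench import r
print(r.hand_in())"
```

```text
the job is handed in; nothing more can be done
None
```

I coupled the orange-handled plug to the leak tester and handed the job in at about 12 s, with the gripper still holding it seated and turned to the stop. I set the lugs into the slots, pushed the plug down until its flange met the rim, then turned it clockwise.

**Turn:** it turned about 84° (1.466 rad). The yellow pointer lined up with the red mark, and the moment of about 0.6 N m is well above what the spring can give, so it is against the stop.

**Seating:** the tool stayed steady at z = 0.0886 m with about 17 N downward at 120 N grip. Pushing harder had brought the force to 27.6 N with almost no further travel, which shows the flange is on the rim.

**Other objects:** in the last picture the pump bottle, the glue stick and the pink look-alike stand where they were. The dropper was hidden behind the arm, so I could not check it there. It stood undisturbed in earlier pictures, and I saw no contact with it.

**Disagreement:** the cameras differed by 1 to 3 mm on positions. I corrected this with a close look from the wrist camera, moving the tool 1.5 mm before inserting the plug. No check failed.

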